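Spring the stone-box tray with the release pin

ROBOT

A 6-joint arm with a two-finger parallel gripper is mounted at the origin on the work surface. World frame = base frame: x ahead of the robot, y to its left, z up, the work surface at z = 0. Lengths are in m, angles in rad, forces in N, time in s.
With the tool pointing down it reaches from about 0.275 to 0.75 m from the base axis. Payload 10.2 kg.
Tool frame: the origin (TCP) lies at the centre of the arm's flange, where the gripper is bolted on; the fingertips stand 166 mm ahead of it and the grasp point (between the pads) lies env.grip_depth ahead of it (env.grip_depth is the distance from the TCP to the grasp point, in m); z points along the fingers, y is the line along which they close (so a half turn about z gives the same grasp; the last joint's range is limited). The gripper opens to 88 mm and grips with 3 to 60 N. Pads are 18 mm wide; open, the fingers measure 123 mm over their backs; the gripper's body (75 mm by 187 mm) begins 45 mm behind the grasp point.
Start: joints at [-1.461, 0.313, 1.498, -0, 1.331, -0.223], TCP at [0.172, -0.496, 0.405] pointing down, gripper open.
Joint ranges: [-2.94, 2.94], [-0.97, 2.17], [0.19, 2.56], [-1.23, 4.37], [0.02, 3.11], [-2.88, 2.88]. Speed limits (rad/s): [2.39, 2.39, 3.01, 3.14, 3.14, 3.14].

INTERFACE

Orientations are given as [roll, pitch, yaw] about the fixed x, y, z axes, in that order (R = Rz(yaw) Ry(pitch) Rx(roll)).
In Python, from station import env gives the robot as it stands. Calls block until the motion is done:
- env.move_to(position, orientation): joint-space move of the TCP to a pose.
- env.line_to(position, rot=None, vel=0.15): straight line of the TCP; rot=None keeps the orientation; vel is the mean speed in m/s.
- env.move_joints(angles): joint-space move.
- env.set_gripper(opening): finger opening in m; the grip force is fixed at half the most; returns when the fingers have stopped.
- env.wait(seconds).
- env.solve_ik(position, orientation): joint angles nearest the present ones, or None.
- env.observe(): the state.
- env.read_camera(name): name is "scene" or "top"; returns a dict with "image" (384x512x3 uint8, red, green, blue), "fx", "fy", "cx", "cy" (pixels), "T" (4x4, takes a point from camera to world coordinates). Camera axes: x right, y down, z forward; pixel columns grow to the right and rows downward; lengths in m; the calibration is good to about 2 mm. A picture is of the moment at which its call begins. There is no depth.
A pose or a line that the arm cannot do raises env.Unreachable and nothing moves.
- env.close_job(): hands the job in; it is judged then, once.
The state is a dict: "clock": time; "joint_positions": joint angles; "joint_velocities": joint speeds; "joint_torque": joint torques, N m; "tool_pos": TCP position; "ee_rot": TCP orientation; "ft_force": force on the tool from outside, world axes, zero at the start; "wrist_torque": the same for the moment, N m; "opening": finger opening in m; "grasp_force": force on a finger pad.
Only numpy, scipy, OpenCV 4.12 (cv2) and the standard library are available. Lean on these libraries where they do the work, as an engineer would, in place of code of your own. Each camera call takes 0.05 s, during which the arm holds its last target. There are 200 camera calls.

TASK

Two steel stone boxes stand on the goldsmith's bench, each with a sprung tray locked by a hidden catch under the small round hole in its top. Take the release pin (the tool with the long, straight round handle) out of the wooden tool block, push it down the hole of the wider box until that tray springs out, and leave that tray out. Then put the pin back upright, fully home, in the hole of the block it came from; leave the narrower box locked.

Things in the scene. Friction and masses are not known exactly. Their poses are not given: they have to be found in the camera images.
- pin_grip (a point): Release pin, loose, 70 g, upright in a tool block. Origin: its axis, mid-handle; z up, x along the block, y across it: grip along y. Straight round wood handle 24 mm wide, 34 mm below to 36 above origin; collar underside 40 below, resting on the block's top; shaft 8 mm wide, tip 110 below. Block: fixed wood, 190x60x85 high, three 20 mm holes 58 apart; a ball- and a T-handled tool fill the others.
- widebox_hole (a point): 24 mm hole in the flat top (75 mm high) of the wider box: fixed grey steel, 160 wide (y) x 140 deep (x); z up, tray front towards -x. Hole is 35 mm behind the top's middle; origin: its centre, at the top surface. 20 mm below lies the sprung catch, 28 mm wide: moves at 2.5 N, trips with the pin's tip 29 mm below the top, stops at 40 mm (7.5 N). A loose tin, 22 mm high, stands in front of the hole.
- widebox_tray (a joint): Tray of the wider box, how far it is out, in m: 0 shut and latched, 0.06 fully out. Once the catch is held past its trip point a spring drives the tray out in about half a second. It has no handle.
- slimbox_tray (a joint): The same for the narrower box, a bystander: 100 mm wide, else alike, with its own hole and catch. It must stay shut (0).
Things that resemble listed ones, but are neither listed nor needed, are in the scene too. Leave any turquoise look-alike of the part that bears widebox_hole alone. What is shaped like the part that bears slimbox_tray but yellow is not meant.

How it is judged:
On the way:
1. the pin is down the wider box's hole and that box's tray has sprung out more than 20 mm (horizontal distance between pin_grip and widebox_hole below 0.02 m and z of pin_grip in the frame of widebox_hole below 0.105 m and value of joint widebox_tray above 0.02 m), for 0.02 s.
At the end, for the whole second after the job is handed in: The wider box's tray is out by more than 45 mm, the narrower box's tray is shut (less than 10 mm), and the pin is back in its hole of the block: its handle within 15 mm of where it stood at the start and upright within 10 degrees (value of joint widebox_tray above 0.045 m and value of joint slimbox_tray below 0.01 m and distance of pin_grip from where it was at the start of the episode below 0.015 m and angle between pin_grip's own z axis and vertical below 0.17 rad); the robot touches nothing.
It fails at once if the narrower box's tray is opened (value of joint slimbox_tray above 0.01 m).
It also fails if it takes over 51 s, if anything falls off the work surface, if the arm or the gripper's body presses on something with over 40 N, if the wrist force passes 120 N, or if a joint passes its speed limit or range.

## Working session

There is one attempt and no reset: what is moved stays moved. The work goes in short steps, each a Python script; the robot and the scene stay as the last script left them, time stands still between calls to the robot, and variables do not carry over. Pictures are saved under pics/ and viewed, at most 10 in all, crops included, and the job is handed in when it is done.

```bash
mkdir -p pics; ls
python3 - <<'E'
from station import env
import cv2,numpy as np
for n in("scene","top"):
    c=env.read_camera(n); cv2.imwrite(f"pics/{n}0.png",c["image"][:,:,::-1]); print(n,c["fx"],c["fy"],c["cx"],c["cy"],np.round(c["T"],4).tolist())
print(env.grip_depth, env.observe())
E
```

```text
pics
scene 372.8386509736322 372.8386509736322 252.8245924852537 190.76142827939282 [[0.4744, 0.7117, -0.5181, 0.9275], [0.8802, -0.3945, 0.264, -0.2465], [-0.0165, -0.5812, -0.8136, 0.9281], [0.0, 0.0, 0.0, 1.0]]
top 456.0338052482853 456.0338052482853 261.1475696650464 192.7441039263693 [[0.0082, -0.9895, 0.1441, 0.2291], [-1.0, -0.0082, 0.0007, 0.0305], [0.0005, -0.1441, -0.9896, 1.3527], [0.0, 0.0, 0.0, 1.0]]
0.1473 {'clock': 0.1, 'joint_positions': array([-1.46139234e+00,  3.13360659e-01,  1.49834123e+00,  6.87686744e-07,
        1.33101092e+00, -2.23393866e-01]), 'joint_velocities': array([ 0.00155363, -0.00110727, -0.00183323,  0.00109911, -0.00046485,
       -0.00059726]), 'joint_torque': array([ 2.57396350e-03, -4.02808213e+01, -2.52640200e+01,  6.96028909e-02,
        3.42769828e-02, -5.40254689e-05]), 'tool_pos': array([ 0.17149904, -0.49615996,  0.40424277]), 'ee_rot': array([-3.14050047e+00, -2.48812603e-04,  3.32797553e-01]), 'ft_force': array([-0.36550581,  0.00151473,  1.07965239]), 'wrist_torque': array([-0.02133613,  0.00453396, -0.03435137]), 'grasp_force': 0.0, 'opening': 0.08812682749494455}
```

View pics/scene0.png

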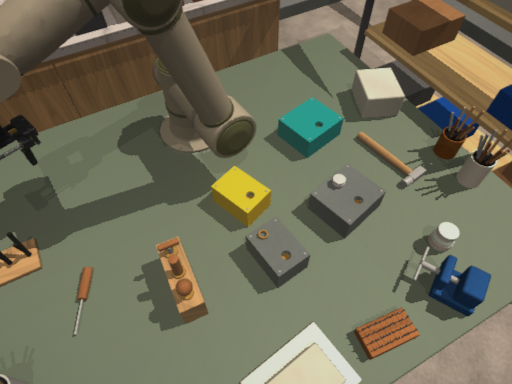

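View pics/top0.png

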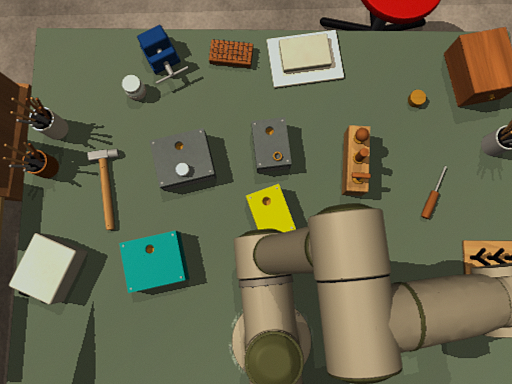

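The scene picture shows the tool block at about (182,280), the grey wide box at (347,200), the grey narrow box at (277,250), and yellow and turquoise look-alikes. 
- **Tools in the top picture:** ball (362,135), straight handle (361,155) and T handle (361,177). The middle straight one fits the pin.
- **Boxes in the top picture:** grey wide box (183,160) with its hole at (179,146) and the tin at (182,170), grey narrow box (271,147), yellow (270,210) and turquoise (153,262). The grey wide one is meant.

I'll confirm both in one enlarged crop.

Run:
```python
import cv2,numpy as np
s=cv2.imread("pics/scene0.png");t=cv2.imread("pics/top0.png")
def c(i,x,y,w,h,k):return cv2.resize(i[y:y+h,x:x+w],None,fx=k,fy=k,interpolation=cv2.INTER_CUBIC)
a=np.hstack([c(s,300,155,100,75,4),c(s,135,230,100,75,4)]);b=np.hstack([c(t,140,115,100,75,4),c(t,310,120,100,75,4)])
cv2.imwrite("pics/crop1.png",np.vstack([a,b]))
```

```text
(no output)
```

View pics/crop1.png

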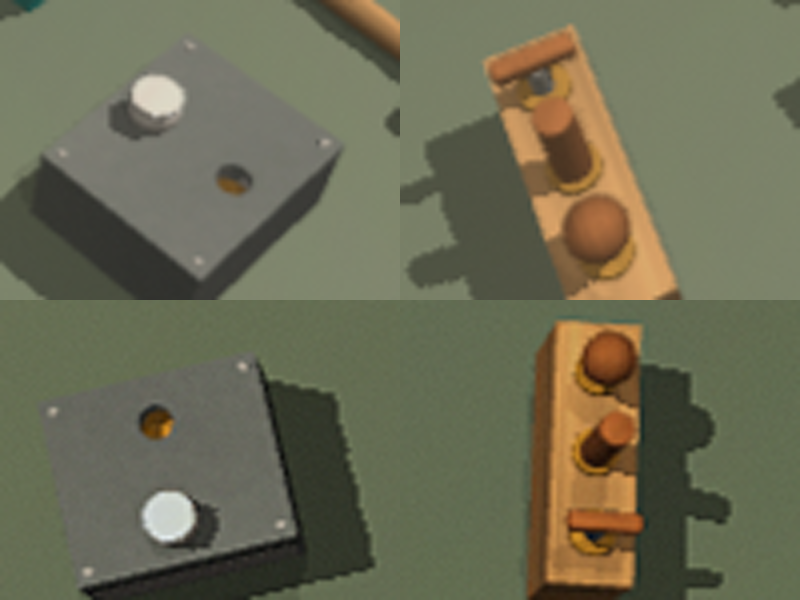

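The crop confirms both targets. The grey wide box has its hole at crop scene (236,180) and top (157,422), with the tin in front of it. The pin's straight handle has its top at scene (558,115) and top (616,428), with a gold collar, between the ball and T tools.

```bash
cat > geo.py <<'E'
import numpy as np,cv2
K={"scene":(372.83865,252.82459,190.76143,np.array([[0.4744,0.7117,-0.5181,0.9275],[0.8802,-0.3945,0.264,-0.2465],[-0.0165,-0.5812,-0.8136,0.9281]])),
"top":(456.0338,261.14757,192.7441,np.array([[0.0082,-0.9895,0.1441,0.2291],[-1.0,-0.0082,0.0007,0.0305],[0.0005,-0.1441,-0.9896,1.3527]]))}
def ray(n,p):
    f,cx,cy,T=K[n]; d=T[:,:3]@[(p[0]-cx)/f,(p[1]-cy)/f,1]; return T[:,3],d/np.linalg.norm(d)
def tri(ps,pt):
    a,d=ray("scene",ps);b,e=ray("top",pt); s=np.linalg.lstsq(np.c_[d,-e],b-a,rcond=None)[0]
    p,q=a+s[0]*d,b+s[1]*e; return np.round((p+q)/2,4),round(np.linalg.norm(p-q),4)
def plane(n,p,z):
    a,d=ray(n,p); return np.round(a+d*(z-a[2])/d[2],4)
E
python3 - <<'E'
import cv2,numpy as np
from geo import *
o={"sb":(300,155),"sp":(135,230),"tb":(140,115),"tp":(310,120)}
P=lambda k,x,y:(o[k][0]+(x+.5)/4-.5,o[k][1]+(y+.5)/4-.5)
for a,b in [((190,44),(88,272)),((322,142),(53,112)),((198,262),(243,66)),((62,153),(281,224))]:
    print("screw",tri(P("sb",*a),P("tb",*b)))
print("hole",tri(P("sb",236,180),P("tb",157,122)),plane("top",P("tb",157,122),.075),plane("scene",P("sb",236,180),.075))
print("handle top",tri(P("sp",154,117),P("tp",216,128)))
print("ball",tri(P("sp",197,230),P("tp",208,58)))
print("T bar mid",tri(P("sp",134,55),P("tp",205,222)))
for z,c in [(.085,[(157,22),(241,25),(232,288),(145,285)])]:
    for p in c: print("blk top",plane("top",P("tp",*p),z))
print("blk corners tri",tri(P("sp",85,62),P("tp",232,288)),tri(P("sp",172,27),P("tp",145,285)))
# gold collar masks
for n,k,w in (("scene","sp",(100,75)),("top","tp",(100,75))):
    i=cv2.imread(f"pics/{n}0.png"); x,y=o[k]; h=cv2.cvtColor(i[y:y+90,x:x+100],cv2.COLOR_BGR2HSV)
    m=cv2.inRange(h,(17,160,90),(30,255,255)); N,_,st,ce=cv2.connectedComponentsWithStats(m)
    for j in range(1,N):
        if st[j,4]>5:print(n,st[j],ce[j]+[x,y])
i=cv2.imread("pics/top0.png")[115:190,140:240]; h=cv2.cvtColor(i,cv2.COLOR_BGR2HSV); m=cv2.inRange(h,(8,120,20),(30,255,255))
print("hole orange",[(s.tolist()) for s in cv2.connectedComponentsWithStats(m)[2][1:]])
E
```

```text
screw (array([0.4411, 0.3133, 0.0791]), np.float64(0.0003))
screw (array([0.5567, 0.3422, 0.0779]), np.float64(0.0027))
screw (array([0.5929, 0.2078, 0.0764]), np.float64(0.0009))
screw (array([0.4769, 0.1775, 0.0785]), np.float64(0.0005))
hole (array([0.5517, 0.2695, 0.0757]), np.float64(0.0014)) [0.5515 0.269  0.075 ] [0.5517 0.2706 0.075 ]
handle top (array([ 0.5166, -0.2429,  0.1586]), np.float64(0.0008))
ball (array([ 0.5746, -0.2466,  0.1239]), np.float64(0.0011))
T bar mid (array([ 0.4578, -0.2394,  0.1311]), np.float64(0.0008))
blk top [ 0.612  -0.2189  0.085 ]
blk top [ 0.6103 -0.2791  0.085 ]
blk top [ 0.4193 -0.2678  0.085 ]
blk top [ 0.421  -0.2067  0.085 ]
blk corners tri (array([ 0.4196, -0.2679,  0.0837]), np.float64(0.0005)) (array([ 0.4214, -0.2087,  0.0804]), np.float64(0.0023))
scene [38 16  4  8 23] [174.65217391 249.65217391]
scene [31 24  4  3 10] [167.5 255. ]
scene [39 36 11 12 36] [180.69444444 273.44444444]
scene [50 59  8 11 40] [189.025 295.175]
top [43 15  8  9 26] [356.15384615 139.80769231]
top [43 32  9 12 32] [355.625   158.40625]
top [42 58 10  6 34] [355.70588235 180.70588235]
top [50 59  4  2  7] [361.71428571 179.57142857]
hole orange [[35, 27, 8, 8, 45]]
```

The measurements agree with the text:
- The block top is at about 84 mm, and the pin stands at the block's middle (0.516, -0.243) with its handle top at about 160 mm. The block's yaw is about -0.06.
- The box top is at 76–79 mm. The hole seen directly (0.5517, 0.2695) matches the screw-centre estimate (0.5508, 0.2688).

Next I grasp the pin.

Run:
```python
from station import env
import numpy as np, cv2
G=env.grip_depth; R=[np.pi,0,-0.06]; x,y=0.5163,-0.243
print(env.solve_ik([x,y,.127+G],R),env.solve_ik([.551,.269,.30+G],R))
env.move_to([x,y,.24+G],R); env.line_to([x,y,.127+G],vel=.12)
o=env.observe(); print(o["clock"],o["tool_pos"],o["ft_force"])
env.set_gripper(0.0); o=env.observe(); print(o["clock"],o["opening"],o["grasp_force"],o["tool_pos"],o["ft_force"],o["wrist_torque"])
env.line_to([x,y,.29+G],vel=.15); o=env.observe(); print(o["clock"],o["opening"],o["tool_pos"],o["ft_force"])
for n in("scene","top"): cv2.imwrite(f"pics/{n}1.png",env.read_camera(n)["image"][:,:,::-1])
s=cv2.imread("pics/scene1.png")[170:330,80:270]; t=cv2.imread("pics/top1.png")[90:250,290:480]
cv2.imwrite("pics/lift.png",cv2.resize(np.hstack([s,t]),None,fx=2,fy=2))
```

```text
[-6.45147657e-01  5.41294240e-01  1.51889206e+00 -4.44089210e-16
  1.08140635e+00  9.85648670e-01] [ 2.63335683e-01  4.91194438e-01  1.13040414e+00 -4.44089210e-16
  1.51999407e+00  1.89413201e+00]
2.7667 [ 0.51642211 -0.24311087  0.27503353] [ 0.08142424  0.31280618 -0.24861218]
3.7667 0.0235541454749308 30.000023497268558 [ 0.51629134 -0.24301602  0.27428427] [ 0.74197936 -0.11887581  0.50217206] [ 0.04697714 -0.0179078  -0.03498864]
5.0 0.023186710496624467 [ 0.51626818 -0.24300524  0.43639213] [ 0.16832254  0.2115041  -0.23715671]
```

View pics/lift.png

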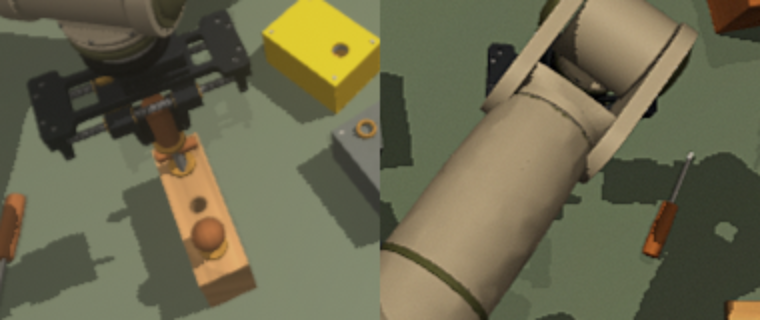

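The crop shows the pin held upright in the fingers, shaft visible at about (180,160), and the empty block hole at (198,203). Next I go to the box and press in steps, checking the force.

Run:
```python
from station import env
import numpy as np, cv2
G=env.grip_depth; R=[np.pi,0,-0.06]; x,y=0.551,0.269
env.move_to([x,y,.29+G],R); f0=env.observe()["ft_force"]
def go(tip,v):
    env.line_to([x,y,tip+.112+G],vel=v); o=env.observe(); d=o["ft_force"]-f0; print(round(o["clock"],2),tip,d.round(2),o["tool_pos"].round(4),round(o["opening"],4)); return d
go(.095,.15)
ok=True
for t in(.072,.060):
    if np.linalg.norm(go(t,.05))>8: ok=False;break
if ok:
    go(.040,.05); env.wait(.8); go(.040,.05)
for n in("scene","top"): cv2.imwrite(f"pics/{n}2.png",env.read_camera(n)["image"][:,:,::-1])
cv2.imwrite("pics/press.png",cv2.resize(cv2.imread("pics/scene2.png")[100:280,230:430],None,fx=3,fy=3))
```

```text
7.66 0.095 [ 0.62  0.32 -0.89] [0.5513 0.2688 0.3554] 0.0229
8.27 0.072 [ 0.87 -0.5  -1.27] [0.5511 0.269  0.3314] 0.0231
8.66 0.06 [ 0.57 -0.29 -1.54] [0.551 0.269 0.319] 0.023
9.21 0.04 [ 1.18 -0.    4.4 ] [0.5512 0.2691 0.2998] 0.0232
10.26 0.04 [1.71 0.62 5.79] [0.5511 0.269  0.2994] 0.0234
```

View pics/press.png

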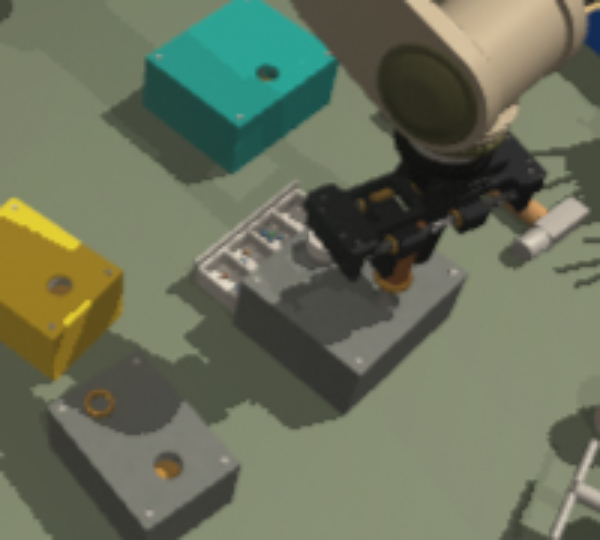

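The crop shows the wide box's tray out at about (250,235), with the pin in the hole at (395,275) and the narrow box shut. Now I take the pin back to its hole in the block.

Run:
```python
from station import env
import numpy as np, cv2
G=env.grip_depth; R=[np.pi,0,-0.06]; x,y=0.5163,-0.243
env.line_to([.551,.269,.29+G],vel=.15); env.move_to([x,y,.29+G],R); env.wait(.3); f0=env.observe()["ft_force"]
def go(gz,v):
    env.line_to([x,y,gz+G],vel=v); o=env.observe(); d=o["ft_force"]-f0; print(round(o["clock"],2),gz,d.round(2),o["tool_pos"].round(4),round(o["opening"],4)); return d
go(.205,.15); ok=True
for z in(.192,.17,.145,.133,.127):
    if np.linalg.norm(go(z,.06))>10: ok=False; print("contact"); break
if ok:
    env.set_gripper(.06); env.wait(.2); env.line_to([x,y,.27+G],vel=.15)
    c=env.solve_ik([.35,-.45,.42],R); env.move_joints(c)
print(env.observe()["clock"])
for n in("scene","top"): cv2.imwrite(f"pics/{n}3.png",env.read_camera(n)["image"][:,:,::-1])
s=cv2.imread("pics/scene3.png")[230:330,135:235]; t=cv2.imread("pics/top3.png")[110:210,310:410]
cv2.imwrite("pics/back.png",np.vstack([cv2.resize(np.hstack([s,t]),None,fx=3,fy=3),cv2.resize(cv2.imread("pics/scene3.png")[150:300,210:410],(600,300)) ])[:600])
```

```text
14.3 0.205 [ 0.16  1.11 -1.04] [ 0.5165 -0.2431  0.3532] 0.0231
14.67 0.192 [0.12 0.28 0.11] [ 0.5163 -0.243   0.3391] 0.023
15.18 0.17 [ 0.59  0.04 -0.13] [ 0.5163 -0.243   0.3171] 0.0232
15.75 0.145 [0.14 1.17 0.34] [ 0.5164 -0.243   0.2922] 0.0227
16.1 0.133 [ 0.8   0.37 -0.71] [ 0.5163 -0.243   0.2799] 0.0232
16.35 0.127 [0.53 0.95 0.88] [ 0.5164 -0.243   0.2742] 0.023
19.375
```

View pics/back.png

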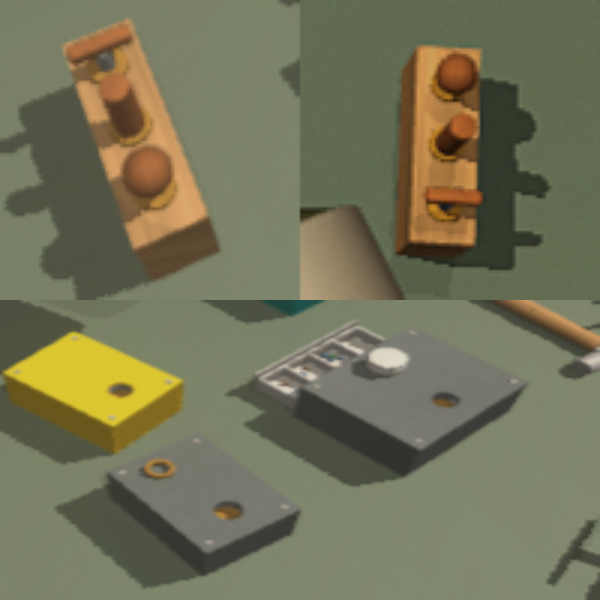

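The crop shows the pin upright and seated, with its handle top at (115,85) as at the start, the wide tray out at (315,365), and the narrow box shut. I'll check how far the tray is out by ray, then hand in.

Run:
```python
from geo import *
from station import env
u=np.array([.969,.247]); f=np.array([.5169,.2602])
e=np.mean([(plane("scene",p,.055)[:2]-f)@u for p in((330,161),(295,189))]); out=-e-.070
print("tray out ~",out)
if out>.045: print(env.close_job())
```

```text
tray out ~ 0.04714734999999999
the job is handed in; nothing more can be done
None
```

The job is handed in, and no verdict came back. The pictures show the wide box's tray sprung out (about 47 mm by a rough ray check, against the 45 mm needed), the pin back upright in its hole, and the narrow box shut.

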